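# Zero the stock counter

### The arm

A 7-joint arm with a two-finger parallel gripper is mounted at the origin on the work surface. World frame = base frame: x ahead of the robot, y to its left, z up, the work surface at z = 0. Lengths are in m, angles in rad, forces in N, time in s.
With the tool pointing down it reaches from about 0.4 to 0.85 m from the base axis. Payload 4.5 kg.
Tool frame: the origin (TCP) lies at the very end of the fingers, on their centre line; the grasp point (between the pads) lies 19 mm behind it; z points along the fingers, x is the direction in which the jaws open and shut, and the axes are right-handed (so a half turn about z gives the same grasp; the last joint's range is limited). The gripper opens to 88 mm and grips with 3 to 60 N. Pads are 18 mm wide; open, the fingers measure 123 mm over their backs; the gripper's body (75 mm by 187 mm) begins 45 mm behind the grasp point.
Start: joints at [1.21, 0.689, -0.195, 1.565, 0.157, 0.902, -0.215], TCP at [0.24, -0.577, 0.239] pointing down, gripper open.
Joint ranges: [-3.01, 3.01], [-0.46, 2.08], [-1.47, 1.51], [0.13, 2.56], [-1, 4.14], [0.04, 2.09], [-2.66, 2.66]. Speed limits (rad/s): [2.57, 2.57, 3.14, 3.14, 3.14, 3.14, 3.14].

### API

Orientations are given as a unit quaternion [x, y, z, w].
In Python, from plant import * gives the robot as it stands.
- The arm moves only by the tool apply_moves, never from a script. Its argument "series" is a list of rows, each an object of numbers: "x", "y", "z": the shift along the tool's x, y, z in units of 80 cm (1.0 is 80 cm); "wx", "wy", "wz": the turn, a rotation vector about the tool's x, y, z in units of pi rad (1.0 is pi rad); "fingers": the opening, from -1 (shut) to 1 (fully open), so that 0 is half open. In form: [{"x": .., "y": .., "z": .., "wx": .., "wy": .., "wz": .., "fingers": ..}, ...]. A call has 1 to 8 rows; each row shifts and turns the pose as measured when the row begins, along the tool's axes as they then stand; what a row does not reach is not made up. A row lasts 1/8 s, in which the tool goes at most 62.5 mm and 10.7 degrees, less where a joint would pass 70% of its speed; a pose out of reach is approached as far as the arm can. A call with a number of a shift or a turn outside -1 to 1 is refused whole. A call with a gripper value outside its range is refused whole. The fingers move at their own pace and stop on an object; "force" is the grip in N (left out, the last holds). Time passes only in rows, so rows that do not move let the fingers close. It gives the time, the measured TCP pose, the force and the opening at its end, in the units of the state.
- get_state(): the state, without advancing time (a new reading comes with each control period).
- snapshot(name): name is "scene" or "side" or "wrist"; returns (picture, depth): 480x640x3 uint8, red, green, blue; 480x640 float32, m along the optical axis (not along the pixel's ray), 0 where there is no reading.
- camera_model(name): a dict with "camera_matrix" (3x3 intrinsics, pixels), "world_from_camera" (4x4, takes a point from camera to world coordinates). Camera axes: x right, y up, looking along -z (the intrinsics and any distortion apply to the point x, -y, -z); pixel columns grow to the right and rows downward; lengths in m; the calibration is good to about 2 mm. The wrist camera is an equidistant fisheye: a pixel r from the principal point sees the ray r / f radians off the axis. A picture is of the moment at which its call begins: read the wrist's pose just before it. camera_model takes no time and is no camera call; for the wrist camera it gives the pose at the moment of the call.
- finish_job(): hands the job in, once; it reports no verdict.
The state is a dict: "clock": time; "q": joint angles; "qd": joint speeds; "joint_torque": joint torques, N m; "tool_pos": TCP position; "eef_rot": TCP orientation; "contact_force": force on the tool from outside, world axes, zero at the start; "moment": the same for the moment, N m; "opening": opening from 0.0 (shut) to 1.0 (fully open).
Only numpy, scipy, OpenCV 4.12 (cv2) and the standard library are available. Lean on these libraries where they do the work, as an engineer would, in place of code of your own. Each camera call takes 0.05 s, during which the arm holds its last target. There are 200 camera calls.

### The job

The stock-take is finished, so set the blue stock counter back to zero: with a fingertip, flick the tabs of each of its two click wheels on, click by click, until the red tab of each wheel stands straight up at the yellow pointer marks, resting in its click. Flick lightly, without shoving, tipping or lifting the counter, and leave the can, tape roll and jar around it alone: nothing is to be picked up.

Things in the scene. Friction and masses are not known exactly. Their poses are not given: they have to be found in the camera images.
- counter: blue stock counter, about 3 kg, loose on rubber feet, 140 (x) by 230 (y) by 55 mm; origin at the centre of its underside, x to its back (away from the robot at yaw 0), z up. Wheels half out of its top at x = 0, y = +58 (left) and -58 mm (right), axles along y, 62 mm up. Beside each wheel, 13 to 21 mm from its middle in y, grey blocks 34 mm long, 72 mm high, with yellow pointer marks at x = 0
- left_tab (a point): mid outer edge of the left wheel's red tab, 46 mm from the axle; its z axis points outward along the tab. The wheel: black hub of radius 16 mm, six flat tabs (one red, five white) 5 mm thick, 22 mm wide along the axle, to radius 46 mm, every 60 degrees; lower half sunk in the counter. At rest one tab stands upright, two lean 60 degrees from it (ends 23 mm above the axle), three are hidden
- right_tab (a point): mid outer edge of the right wheel's red tab, 46 mm from the axle; its z axis points outward along the tab. The wheel: black hub of radius 16 mm, six flat tabs (one red, five white) 5 mm thick, 22 mm wide along the axle, to radius 46 mm, every 60 degrees; lower half sunk in the counter. At rest one tab stands upright, two lean 60 degrees from it (ends 23 mm above the axle), three are hidden
- left_wheel (a joint): left wheel's angle (rad): 0 = red tab straight up; grows as its top is pushed along the counter's +x. A click is pi/3. Turns endlessly, not wrapped: 2 pi is zero again. Starts at rest one to three clicks short of 0 (about -1.05, -2.09 or -3.14). A sprung detent pulls the wheel to the nearest of its six positions when let go; a click takes 2 to 5 N at a tab's edge
- right_wheel (a joint): right wheel's angle (rad): 0 = red tab straight up; grows as its top is pushed along the counter's +x. A click is pi/3. Turns endlessly, not wrapped: 2 pi is zero again. Starts at rest one to three clicks short of 0 (about -1.05, -2.09 or -3.14). A sprung detent pulls the wheel to the nearest of its six positions when let go; a click takes 2 to 5 N at a tab's edge
- spray_can_c (a point): centre of the upright spray can (52 mm diameter, 130 mm high, green band, orange cap), loose bystander
- tape_roll_c (a point): centre of the tape roll lying flat (90 mm outer, 68 mm inner diameter, 45 mm high, brown), loose bystander
- jar_c (a point): centre of the upright amber jar (68 mm diameter, 85 mm high, black cap), loose bystander

How it is judged:
By the outcome, as a careful person would: the job done as asked, in the order asked, and still so for the second after the job is handed in, with the robot touching nothing.
It also fails if it takes over 58 s, if anything falls off the work surface, if the arm or the gripper's body presses on something with over 40 N, if the wrist force passes 120 N, or if a joint passes its speed limit or range.

## Working session

There is one attempt and no reset: what is moved stays moved. The work goes in short steps, Python scripts to look and compute and a tool call to move; the robot and the scene stay as the last step left them, time stands still between calls to the robot, and variables do not carry over. Pictures are saved under pics/ and viewed, about 8 in all and at most 12, crops included, and the job is handed in when it is done.

Besides the shell and the picture viewer there is one more tool, called as name(argument=value, ...), one argument or row to a line, values as JSON. apply_moves: Moves the arm, as the interface text tells. Its arguments: {"type":"object","properties":{"series":{"type":"array","items":{"type":"object","properties":{"x":{"type":"number"},"y":{"type":"number"},"z":{"type":"number"},"wx":{"type":"number"},"wy":{"type":"number"},"wz":{"type":"number"},"fingers":{"type":"number"}}}},"force":{"type":"number"}},"required":["series"]}

```bash
mkdir -p pics; ls
python3 - <<'E'
from plant import *
import cv2,numpy as np
np.set_printoptions(precision=4,suppress=True)
s=get_state();print(s['clock'],s['tool_pos'],s['eef_rot'],s['opening'])
for n in ['scene','side']:
    p,d=snapshot(n);cv2.imwrite(f'pics/{n}0.png',p[:,:,::-1]);np.savez(f'{n}0.npz',p=p,d=d)
    m=camera_model(n);print(n,m)
E
```

```text
pics
0.0 [ 0.2401 -0.5764  0.2379] [ 0.8321 -0.5547 -0.0008 -0.0005] 0.9984278766991146
scene {'camera_matrix': array([[588.3286,   0.    , 325.9306],
       [  0.    , 588.3286, 241.6279],
       [  0.    ,   0.    ,   1.    ]]), 'world_from_camera': array([[-0.2428, -0.5978,  0.764 ,  1.4893],
       [ 0.9701, -0.1543,  0.1875,  0.2321],
       [ 0.0058,  0.7866,  0.6174,  0.7827],
       [ 0.    ,  0.    ,  0.    ,  1.    ]])}
side {'camera_matrix': array([[474.4273,   0.    , 316.2689],
       [  0.    , 474.4273, 239.4337],
       [  0.    ,   0.    ,   1.    ]]), 'world_from_camera': array([[ 0.8203,  0.2761, -0.5009,  0.2119],
       [-0.5718,  0.4152, -0.7076, -0.5374],
       [ 0.0127,  0.8668,  0.4984,  0.5185],
       [ 0.    ,  0.    ,  0.    ,  1.    ]])}
```

View pics/scene0.png

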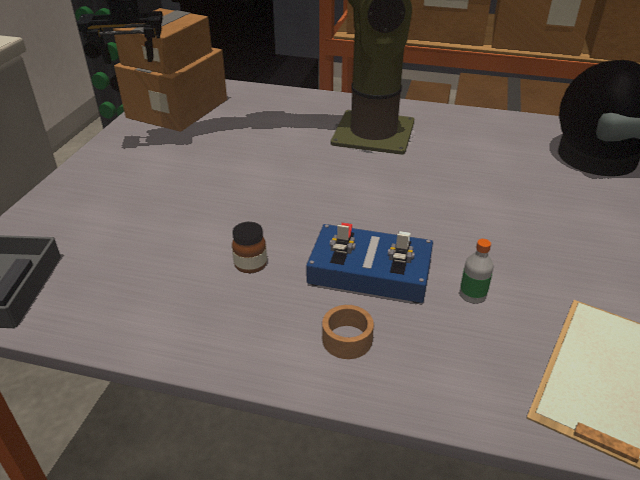

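View pics/side0.png

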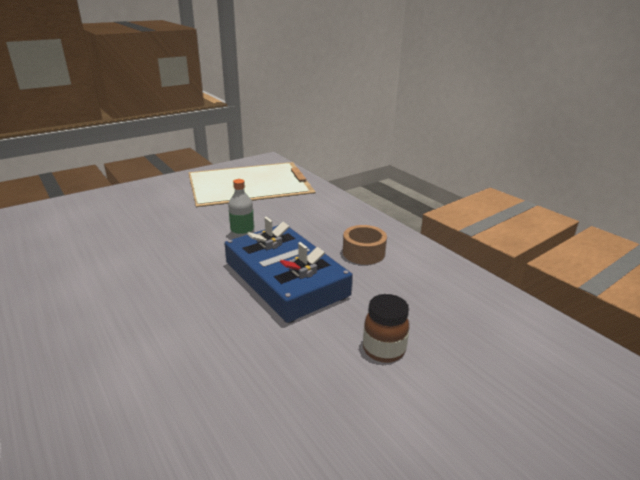

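The scene view shows the counter around (370,262) with the jar at (249,248), the can at (477,272) and the tape at (348,332). In the side view a red tab leans toward the robot at (290,265) on the near wheel. Next I'll measure the counter pose from the blue top.

```bash
cat > h.py <<'E'
from plant import *
import cv2,numpy as np
np.set_printoptions(precision=4,suppress=True)
def cloud(d,m):
    K=m['camera_matrix'];T=m['world_from_camera']
    v,u=np.mgrid[:480,:640]
    P=np.stack([(u-K[0,2])/K[0,0]*d,-(v-K[1,2])/K[1,1]*d,-d],-1)
    return P@T[:3,:3].T+T[:3,3]
E
python3 - <<'E'
from h import *
for n,box in [('scene',(290,215,450,305)),('side',(210,205,360,320))]:
    z=np.load(n+'0.npz');p=z['p'];d=z['d'];P=cloud(d,camera_model(n))
    h=cv2.cvtColor(p,cv2.COLOR_RGB2HSV);ok=d>0
    blue=(h[...,0]>100)&(h[...,0]<130)&(h[...,1]>130)&ok
    x0,y0,x1,y1=box;M=np.zeros_like(blue);M[y0:y1,x0:x1]=1
    b=blue&M&(P[...,2]>.045)&(P[...,2]<.062)
    q=P[b];r=cv2.minAreaRect(q[:,:2].astype(np.float32)*1000);print(n,b.sum(),np.median(q[:,2]),r, cv2.boxPoints(r))
    red=((h[...,0]<8)|(h[...,0]>172))&(h[...,1]>140)&M&ok
    print('red',red.sum(),P[red].min(0),P[red].max(0),np.median(P[red],0)) 
    Z=P[...,2]; 
    hi=M&ok&(Z>.066)&(np.hypot(P[...,0]-q[:,0].mean(),P[...,1]-q[:,1].mean())<.15)
    print('hi',hi.sum(),P[hi].max(0),P[hi].min(0))
    cv2.imwrite(f'pics/{n}c.png',cv2.resize(p[y0:y1,x0:x1,::-1],None,fx=4,fy=4,interpolation=cv2.INTER_CUBIC))
    # bystanders
    for nm,c in [('cap_or',(h[...,0]>5)&(h[...,0]<14)&(h[...,1]>200)),]:
        pass
    tall=ok&(Z>.02)&(Z<.2)&(P[...,0]>.3)&(P[...,0]<1.0)&(abs(P[...,1])<.6)
    k,l,st,ce=cv2.connectedComponentsWithStats(tall.astype(np.uint8))
    for i in range(1,k):
        if st[i,4]>150:
            w=P[l==i];print(st[i],w.min(0),w.max(0))
E
python3 - <<'E'
import cv2,numpy as np
a=cv2.imread('pics/scenec.png');b=cv2.imread('pics/sidec.png');
cv2.imwrite('pics/both.png',np.vstack([cv2.resize(a,(480,270)),cv2.resize(b,(430,330)) if 0 else cv2.copyMakeBorder(cv2.resize(b,(430,330)),0,0,0,50,0)]))
E
```

```text
scene 3334 0.05449451246989806 ((599.4476318359375, 104.86245727539062), (141.6073455810547, 226.32025146484375), 0.5734914541244507) [[527.5149 217.3082]
 [529.7802  -9.0007]
 [671.3804  -7.5833]
 [669.1151 218.7256]]
red 49 [0.5326 0.036  0.0526] [0.5825 0.0565 0.0883] [0.5619 0.0526 0.0832]
hi 906 [0.64   0.1864 0.1098] [0.5561 0.0211 0.066 ]
[ 231  222   36   45 1323] [ 0.5973 -0.1722  0.02  ] [ 0.6675 -0.1047  0.089 ]
[ 306  223  127   76 6891] [ 0.5256 -0.0125  0.02  ] [0.671  0.2186 0.1098]
[   0  236   58   85 1604] [ 0.7042 -0.6     0.02  ] [ 0.9114 -0.4857  0.055 ]
[ 460  239   33   58 1321] [0.5987 0.2822 0.0203] [0.641  0.3348 0.1322]
[  0 259  31  44 629] [ 0.7518 -0.5862  0.0201] [ 0.8736 -0.5313  0.0299]
[ 322  305   52   47 1485] [0.7414 0.0541 0.02  ] [0.8327 0.143  0.0489]
side 2423 0.054286150691860546 ((592.7998657226562, 99.40422821044922), (224.51019287109375, 135.10577392578125), 89.87481689453125) [[525.0019 -12.703 ]
 [660.1074 -12.9982]
 [660.5978 211.5115]
 [525.4924 211.8066]]
red 100 [0.5541 0.0308 0.0694] [0.5851 0.0551 0.088 ] [0.5672 0.0402 0.0797]
hi 1152 [0.6347 0.1852 0.1092] [0.5535 0.02   0.066 ]
[ 228  179   26   54 1022] [0.582  0.2781 0.0201] [0.6314 0.3217 0.1307]
[ 224  217  129  100 7040] [ 0.523  -0.0151  0.02  ] [0.6646 0.2182 0.1092]
[ 343  225   44   32 1043] [0.737  0.0511 0.02  ] [0.8279 0.1422 0.0464]
[ 363  294   46   61 2322] [ 0.5907 -0.1755  0.0201] [ 0.6562 -0.112   0.0864]
```

View pics/both.png

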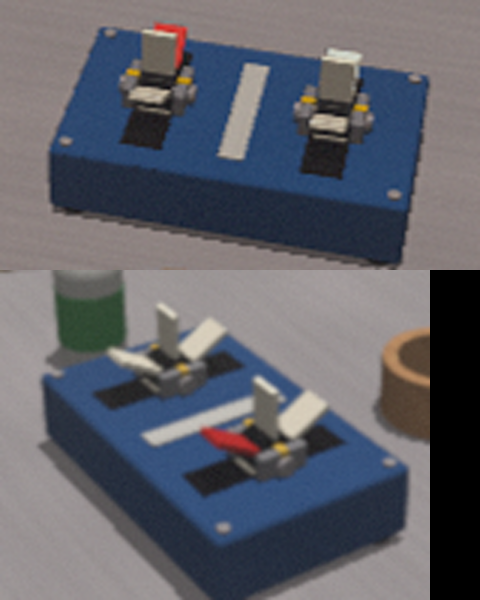

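Counter sits near (0.597, 0.103) with yaw about 0. The right wheel (y≈0.045) has its red tab leaning toward the robot, so it is one click short. The left wheel's red tab is hidden, so it is two or three short. My plan is to point the shut fingers down, push the robot-side leaning tab up and forward along its arc, and stop well before vertical so the detent finishes each click.

apply_moves(
  series=[
    {"wz":0.042,"fingers":-1},
    {"wz":0.042,"fingers":-1},
    {"wz":0.042,"fingers":-1},
    {"fingers":-1},
  ],
  force=10,
)

```text
schema error: expected keys x, y, z, wx, wy, wz, fingers
```

apply_moves(
  series=[
    {"x":0,"y":0,"z":0,"wx":0,"wy":0,"wz":0.042,"fingers":-1},
    {"x":0,"y":0,"z":0,"wx":0,"wy":0,"wz":0.042,"fingers":-1},
    {"x":0,"y":0,"z":0,"wx":0,"wy":0,"wz":0.042,"fingers":-1},
    {"x":0,"y":0,"z":0,"wx":0,"wy":0,"wz":0,"fingers":-1},
  ],
  force=10,
)

```text
clock: 0.6
tool_pos: [0.2394, -0.575, 0.236]
eef_rot: [-0.703, 0.711, 0.003, 0.001]
contact_force: [0.1, -0.2, 0.1]
opening: 0.571
```

apply_moves(
  series=[
    {"x":-0.065,"y":-0.03,"z":0,"wx":0,"wy":0,"wz":0,"fingers":-1},
    {"x":-0.065,"y":-0.03,"z":0,"wx":0,"wy":0,"wz":0,"fingers":-1},
    {"x":-0.065,"y":-0.03,"z":0,"wx":0,"wy":0,"wz":0,"fingers":-1},
    {"x":-0.065,"y":-0.03,"z":0,"wx":0,"wy":0,"wz":0,"fingers":-1},
    {"x":-0.065,"y":-0.03,"z":0,"wx":0,"wy":0,"wz":0,"fingers":-1},
    {"x":-0.065,"y":-0.03,"z":0,"wx":0,"wy":0,"wz":0,"fingers":-1},
    {"x":-0.065,"y":-0.03,"z":0,"wx":0,"wy":0,"wz":0,"fingers":-1},
    {"x":-0.065,"y":-0.03,"z":0,"wx":0,"wy":0,"wz":0,"fingers":-1},
  ],
)

```text
clock: 1.6
tool_pos: [0.4372, -0.1526, 0.2359]
eef_rot: [0.708, -0.706, -0.001, -0.001]
contact_force: [0.7, 0.2, 0.2]
opening: 0.008
```

apply_moves(
  series=[
    {"x":-0.06,"y":-0.025,"z":0,"wx":0,"wy":0,"wz":0,"fingers":-1},
    {"x":-0.06,"y":-0.025,"z":0,"wx":0,"wy":0,"wz":0,"fingers":-1},
    {"x":-0.06,"y":-0.025,"z":0.03,"wx":0,"wy":0,"wz":0,"fingers":-1},
    {"x":-0.06,"y":-0.025,"z":0.03,"wx":0,"wy":0,"wz":0,"fingers":-1},
    {"x":0,"y":0,"z":0.03,"wx":0,"wy":0,"wz":0,"fingers":-1},
    {"x":0,"y":0,"z":0,"wx":0,"wy":0,"wz":0,"fingers":-1},
  ],
)

```text
clock: 2.35
tool_pos: [0.5206, 0.0539, 0.1627]
eef_rot: [0.717, -0.697, -0.001, -0.003]
contact_force: [-0.0, -1.3, 0.5]
opening: 0.004
```

Run:
```python
from h import *
s=get_state();print(s['clock'],s['tool_pos'],s['eef_rot'],s['contact_force'],s['opening'])
p,d=snapshot('side');cv2.imwrite('pics/side1.png',cv2.resize(p[150:330,180:420,::-1],None,fx=3,fy=3,interpolation=cv2.INTER_CUBIC))
p,d=snapshot('wrist');cv2.imwrite('pics/w1.png',p[:,:,::-1]);np.savez('w1.npz',p=p,d=d,**camera_model('wrist'))
```

```text
2.35 [0.5206 0.0539 0.1627] [ 0.7175 -0.6966 -0.0011 -0.0034] [-0.0306 -1.2533  0.4636] 0.0042259616384394075
```

View pics/w1.png

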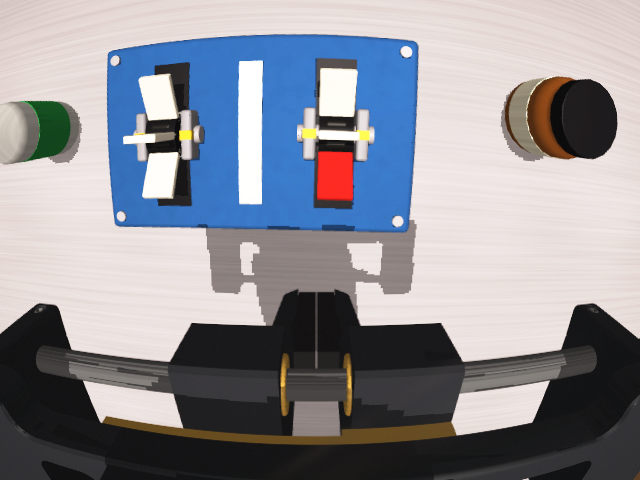

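The wrist view shows the counter squarely, with screws at (115,61), (406,52), (398,222) and (121,216). The right wheel's red tab is at (335,177) on the robot side. The left wheel shows no red. I'll get the counter centre and yaw from the screws.

Run:
```python
from h import *
z=np.load('w1.npz');K=z['camera_matrix'];T=z['world_from_camera'];d=z['d']
def ray(u,v,h):
    a=np.array([u-K[0,2],v-K[1,2]]);r=np.hypot(*a);th=r/K[0,0]
    c=np.array([a[0]/r*np.sin(th),-a[1]/r*np.sin(th),-np.cos(th)]);w=T[:3,:3]@c
    return T[:3,3]+w*(h-T[2,3])/w[2]
pts=np.array([ray(u,v,.055) for u,v in [(115,61),(406,52),(398,222),(121,216)]])
print(pts[:,:2],pts.mean(0))
e=pts[0]+pts[3]-pts[1]-pts[2];print('yaw deg',np.degrees(np.arctan2(-e[0],e[1])))
# pointer marks yellow (block top z .072) 
for u,v in [(309,133),(361,134),(140,134),(186,134)]: print(ray(u,v,.072))
```

```text
[[ 0.6569  0.2082]
 [ 0.6583 -0.004 ]
 [ 0.5365 -0.0051]
 [ 0.5362  0.2076]] [0.597  0.1017 0.055 ]
yaw deg 0.2327098969421274
[0.5977 0.0604 0.072 ]
[0.5983 0.0272 0.072 ]
[0.5992 0.1771 0.072 ]
[0.5976 0.1422 0.072 ]
```

apply_moves(
  series=[
    {"x":0.0128,"y":0,"z":0.04,"wx":0,"wy":0,"wz":0.0095,"fingers":-1},
    {"x":0,"y":0,"z":0.04,"wx":0,"wy":0,"wz":0,"fingers":-1},
    {"x":0,"y":0,"z":0.03,"wx":0,"wy":0,"wz":0,"fingers":-1},
    {"x":0,"y":0,"z":0,"wx":0,"wy":0,"wz":0,"fingers":-1},
  ],
)

```text
clock: 2.95
tool_pos: [0.5277, 0.0401, 0.08]
eef_rot: [-0.705, 0.71, -0.004, 0.009]
contact_force: [-0.3, 0.3, 0.8]
opening: 0.005
```

apply_moves(
  series=[
    {"x":-0.004,"y":-0.01,"z":0.008,"wx":0,"wy":0,"wz":0,"fingers":-1},
    {"x":0,"y":0,"z":0,"wx":0,"wy":0,"wz":0,"fingers":-1},
  ],
)

```text
clock: 3.2
tool_pos: [0.5384, 0.0429, 0.0761]
eef_rot: [-0.704, 0.71, -0.005, 0.011]
contact_force: [-0.5, -0.0, 0.8]
opening: 0.004
```

apply_moves(
  series=[
    {"x":0,"y":-0.0075,"z":-0.0025,"wx":0,"wy":0,"wz":0,"fingers":-1},
    {"x":0,"y":-0.005,"z":-0.0075,"wx":0,"wy":0,"wz":0,"fingers":-1},
    {"x":0,"y":-0.0075,"z":-0.0075,"wx":0,"wy":0,"wz":0,"fingers":-1},
    {"x":0,"y":0,"z":0,"wx":0,"wy":0,"wz":0,"fingers":-1},
  ],
)

```text
clock: 3.7
tool_pos: [0.5531, 0.0427, 0.0926]
eef_rot: [-0.705, 0.71, -0.004, 0.01]
contact_force: [-1.3, -0.0, -0.2]
opening: 0.006
```

apply_moves(
  series=[
    {"x":0,"y":0.02,"z":0,"wx":0,"wy":0,"wz":0,"fingers":-1},
    {"x":0,"y":0.005,"z":0.01,"wx":0,"wy":0,"wz":0,"fingers":-1},
    {"x":0,"y":0,"z":0.015,"wx":0,"wy":0,"wz":0,"fingers":-1},
    {"x":0,"y":0,"z":0,"wx":0,"wy":0,"wz":0,"fingers":-1},
  ],
)

```text
clock: 4.2
tool_pos: [0.5377, 0.0433, 0.0716]
eef_rot: [-0.704, 0.71, -0.007, 0.013]
contact_force: [0.2, -0.7, 0.5]
opening: 0.008
```

Run:
```python
from h import *
p,d=snapshot('side');cv2.imwrite('pics/side2.png',cv2.resize(p[190:320,200:380,::-1],None,fx=4,fy=4,interpolation=cv2.INTER_CUBIC))
```

```text
(no output)
```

View pics/side2.png

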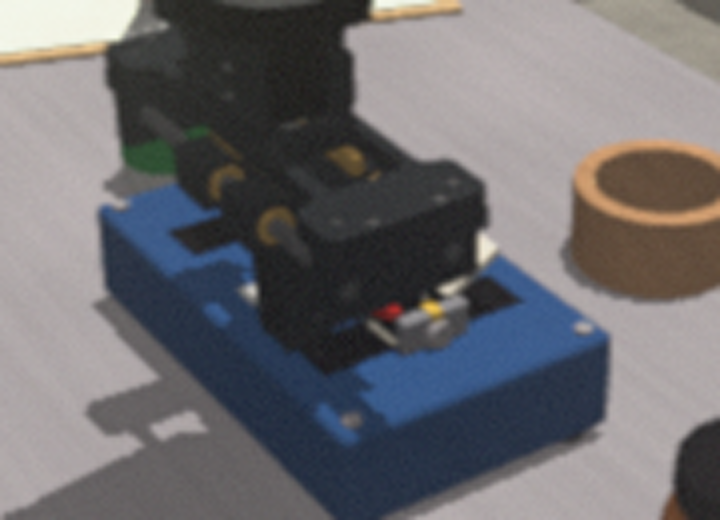

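The red tab now appears near the yellow mark, with a white one on the robot side, so the click may already be done. I'll check with the wrist camera.

Run:
```python
from h import *
s=get_state();print(s['clock'],s['tool_pos'],s['contact_force'])
p,d=snapshot('wrist');cv2.imwrite('pics/w2.png',p[:,:,::-1])
p2,d=snapshot('scene');c=cv2.resize(p2[215:305,290:450,::-1],(640,360),interpolation=cv2.INTER_CUBIC)
cv2.imwrite('pics/w2b.png',np.vstack([p[0:230,:,::-1],c]))
```

```text
4.25 [0.5381 0.0433 0.072 ] [ 0.2537 -0.7522 -0.2075]
```

View pics/w2b.png

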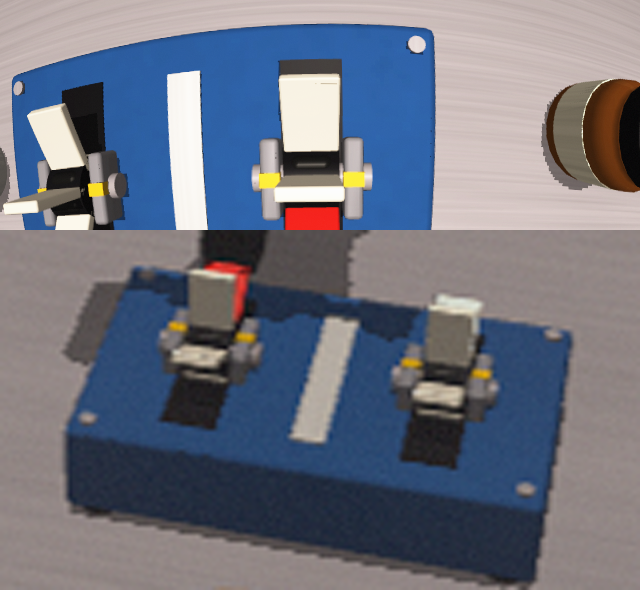

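The red tab is still leaning toward the robot: my first stroke stopped before halfway and the detent pulled the wheel back. I'll repeat it with a longer stroke.

apply_moves(
  series=[
    {"x":0,"y":-0.01,"z":0,"wx":0,"wy":0,"wz":0,"fingers":-1},
    {"x":0,"y":-0.006,"z":-0.009,"wx":0,"wy":0,"wz":0,"fingers":-1},
    {"x":0,"y":-0.0075,"z":-0.0075,"wx":0,"wy":0,"wz":0,"fingers":-1},
    {"x":0,"y":-0.0075,"z":-0.006,"wx":0,"wy":0,"wz":0,"fingers":-1},
    {"x":0,"y":-0.0095,"z":-0.004,"wx":0,"wy":0,"wz":0,"fingers":-1},
    {"x":0,"y":0,"z":0,"wx":0,"wy":0,"wz":0,"fingers":-1},
  ],
)

```text
clock: 5.1
tool_pos: [0.5738, 0.0429, 0.0974]
eef_rot: [-0.704, 0.71, -0.008, 0.015]
contact_force: [0.1, -0.0, -0.3]
opening: 0.005
```

No force remains, so it has snapped. I'll back off and move over to the left wheel.

apply_moves(
  series=[
    {"x":0,"y":0.03,"z":-0.005,"wx":0,"wy":0,"wz":0,"fingers":-1},
    {"x":0,"y":0.03,"z":-0.005,"wx":0,"wy":0,"wz":0,"fingers":-1},
    {"x":-0.05,"y":0,"z":-0.03,"wx":0,"wy":0,"wz":0,"fingers":-1},
    {"x":-0.05,"y":0,"z":0,"wx":0,"wy":0,"wz":0,"fingers":-1},
    {"x":-0.045,"y":0,"z":0,"wx":0,"wy":0,"wz":0,"fingers":-1},
    {"x":0,"y":0,"z":0,"wx":0,"wy":0,"wz":0,"fingers":-1},
  ],
)

```text
clock: 5.85
tool_pos: [0.5268, 0.1611, 0.1301]
eef_rot: [-0.703, 0.711, -0.01, 0.017]
contact_force: [0.3, -0.4, -0.2]
opening: 0.005
```

Run:
```python
from h import *
s=get_state();print(s['clock'],s['tool_pos'],s['eef_rot'],s['contact_force'])
p,d=snapshot('wrist');cv2.imwrite('pics/w3.png',p[:320,:,::-1]);np.savez('w3.npz',p=p,d=d,**camera_model('wrist'))
```

```text
5.85 [0.5268 0.1611 0.1301] [-0.7029  0.711  -0.0099  0.0169] [ 0.2772 -0.4363 -0.2417]
```

View pics/w3.png

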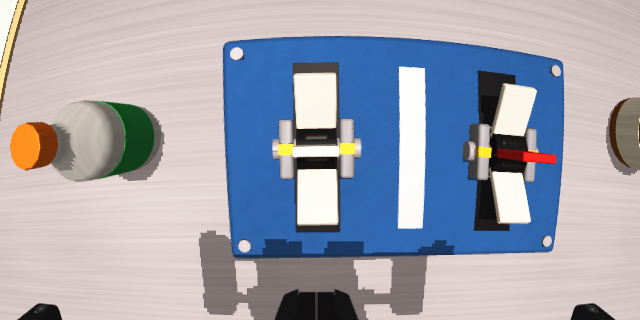

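The right wheel's red tab is now edge-on at the yellow marks (525,156), upright, while the left wheel shows white, white, white. I'll lower behind the left wheel's near tab and correct the small tilt.

apply_moves(
  series=[
    {"x":0,"y":0,"z":0.025,"wx":-0.012,"wy":0.003,"wz":0,"fingers":-1},
    {"x":0,"y":0,"z":0.025,"wx":0,"wy":0,"wz":0,"fingers":-1},
    {"x":0,"y":-0.01,"z":0.02,"wx":0,"wy":0,"wz":0,"fingers":-1},
    {"x":0,"y":0,"z":0,"wx":0,"wy":0,"wz":0,"fingers":-1},
  ],
)

```text
clock: 6.4
tool_pos: [0.5372, 0.1513, 0.0726]
eef_rot: [-0.699, 0.715, -0.002, -0.002]
contact_force: [-0.2, -0.4, 0.0]
opening: 0.005
```

```bash
cat >> h.py <<'E'
def ray(z,u,v,h):
    K=z['camera_matrix'];T=z['world_from_camera']
    a=np.array([u-K[0,2],v-K[1,2]]);r=np.hypot(*a);th=r/K[0,0]
    c=np.array([a[0]/r*np.sin(th),-a[1]/r*np.sin(th),-np.cos(th)]);w=T[:3,:3]@c
    return T[:3,3]+w*(h-T[2,3])/w[2]
def counter(z,px):
    pts=np.array([ray(z,u,v,.055) for u,v in px]);e=pts[0]+pts[3]-pts[1]-pts[2]
    print(pts.mean(0),'yaw deg',np.degrees(np.arctan2(-e[0],e[1])))
E
python3 - <<'E'
from h import *
counter(np.load('w3.npz'),[(236,54),(557,71),(547,241),(244,246)])
s=get_state();print(s['tool_pos'],s['eef_rot'],s['contact_force'])
E
```

```text
[0.5962 0.0983 0.055 ] yaw deg 0.267024365011399
[0.5372 0.1513 0.0726] [-0.6992  0.7149 -0.0019 -0.0023] [-0.2279 -0.3837  0.0415]
```

apply_moves(
  series=[
    {"x":-0.01,"y":0,"z":0,"wx":0,"wy":0,"wz":-0.006,"fingers":-1},
    {"x":0,"y":-0.01,"z":0,"wx":0,"wy":0,"wz":0,"fingers":-1},
    {"x":0,"y":-0.006,"z":-0.009,"wx":0,"wy":0,"wz":0,"fingers":-1},
    {"x":0,"y":-0.0075,"z":-0.0075,"wx":0,"wy":0,"wz":0,"fingers":-1},
    {"x":0,"y":-0.0075,"z":-0.006,"wx":0,"wy":0,"wz":0,"fingers":-1},
    {"x":0,"y":-0.0095,"z":-0.004,"wx":0,"wy":0,"wz":0,"fingers":-1},
    {"x":0,"y":0,"z":0,"wx":0,"wy":0,"wz":0,"fingers":-1},
  ],
)

```text
clock: 7.28
tool_pos: [0.5731, 0.1596, 0.0974]
eef_rot: [-0.706, 0.708, -0.003, -0.001]
contact_force: [0.8, 0.0, 0.2]
opening: 0.004
```

Same end state as before. I'll back off 55 mm and look.

apply_moves(
  series=[
    {"x":0,"y":0.03,"z":-0.005,"wx":0,"wy":0,"wz":0,"fingers":-1},
    {"x":0,"y":0.03,"z":-0.005,"wx":0,"wy":0,"wz":0,"fingers":-1},
    {"x":0,"y":0,"z":0,"wx":0,"wy":0,"wz":0,"fingers":-1},
  ],
)

```text
clock: 7.65
tool_pos: [0.5257, 0.1596, 0.1054]
eef_rot: [-0.706, 0.708, -0.004, 0.0]
contact_force: [0.8, 0.1, -0.1]
opening: 0.006
```

Run:
```python
from h import *
s=get_state();print(s['clock'],s['tool_pos'],s['eef_rot'],s['contact_force'])
p,d=snapshot('wrist');cv2.imwrite('pics/w4.png',p[:320,:,::-1]);np.savez('w4.npz',p=p,d=d,**camera_model('wrist'))
```

```text
7.65 [0.5257 0.1596 0.1054] [-0.7059  0.7083 -0.0035  0.0001] [ 0.7907  0.0602 -0.0888]
```

View pics/w4.png

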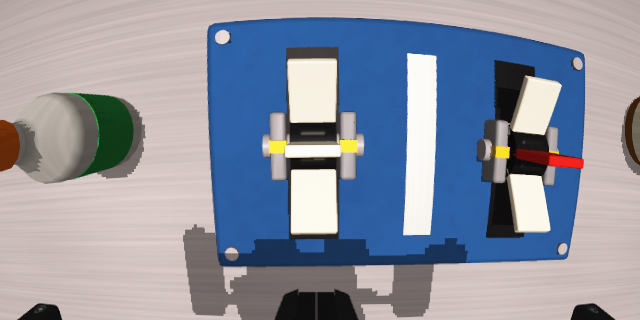

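Still white, white, white on the left. That fits a start three clicks short, since two short would show red leaning toward me now. I'll do the next click.

apply_moves(
  series=[
    {"x":0,"y":0,"z":0.021,"wx":0,"wy":0,"wz":0,"fingers":-1},
    {"x":0,"y":-0.013,"z":0.02,"wx":0,"wy":0,"wz":0,"fingers":-1},
    {"x":0,"y":0,"z":0,"wx":0,"wy":0,"wz":0,"fingers":-1},
  ],
)

```text
clock: 8.07
tool_pos: [0.5417, 0.1592, 0.0695]
eef_rot: [-0.705, 0.709, -0.005, 0.002]
contact_force: [0.0, 0.3, -0.3]
opening: 0.005
```

apply_moves(
  series=[
    {"x":0,"y":-0.005,"z":-0.003,"wx":0,"wy":0,"wz":0,"fingers":-1},
    {"x":0,"y":-0.006,"z":-0.009,"wx":0,"wy":0,"wz":0,"fingers":-1},
    {"x":0,"y":-0.0075,"z":-0.0075,"wx":0,"wy":0,"wz":0,"fingers":-1},
    {"x":0,"y":-0.0075,"z":-0.006,"wx":0,"wy":0,"wz":0,"fingers":-1},
    {"x":0,"y":-0.0095,"z":-0.004,"wx":0,"wy":0,"wz":0,"fingers":-1},
    {"x":0,"y":0,"z":0,"wx":0,"wy":0,"wz":0,"fingers":-1},
  ],
)

```text
clock: 8.82
tool_pos: [0.5728, 0.1591, 0.0959]
eef_rot: [-0.705, 0.709, -0.005, 0.003]
contact_force: [-0.5, -0.1, 0.0]
opening: 0.003
```

apply_moves(
  series=[
    {"x":0,"y":0.03,"z":-0.005,"wx":0,"wy":0,"wz":0,"fingers":-1},
    {"x":0,"y":0.03,"z":-0.005,"wx":0,"wy":0,"wz":0,"fingers":-1},
    {"x":0,"y":0,"z":0,"wx":0,"wy":0,"wz":0,"fingers":-1},
  ],
)

```text
clock: 9.2
tool_pos: [0.5252, 0.1594, 0.1037]
eef_rot: [-0.705, 0.709, -0.006, 0.004]
contact_force: [1.4, -0.2, 0.3]
opening: 0.009
```

Run:
```python
from h import *
s=get_state();print(s['clock'],s['tool_pos'],s['eef_rot'],s['contact_force'])
p,d=snapshot('wrist');cv2.imwrite('pics/w5.png',p[:320,:,::-1]);np.savez('w5.npz',p=p,d=d,**camera_model('wrist'))
h=cv2.cvtColor(p,cv2.COLOR_RGB2HSV);red=(((h[...,0]<5)|(h[...,0]>172))&(h[...,1]>170)&(h[...,2]>90)).astype(np.uint8)
k,l,st,ce=cv2.connectedComponentsWithStats(red);print([(*st[i],) for i in range(1,k) if st[i,4]>40])
```

```text
9.2 [0.5252 0.1594 0.1037] [-0.7048  0.7093 -0.0063  0.0039] [ 1.4196 -0.1914  0.2723]
[(np.int32(515), np.int32(148), np.int32(70), np.int32(19), np.int32(739)), (np.int32(289), np.int32(169), np.int32(49), np.int32(66), np.int32(3073))]
```

The left wheel's red tab now shows as the near leaning tab (289–338, 169–235). One more click.

apply_moves(
  series=[
    {"x":0,"y":0,"z":0.02,"wx":0,"wy":0,"wz":0,"fingers":-1},
    {"x":0,"y":-0.011,"z":0.019,"wx":0,"wy":0,"wz":0,"fingers":-1},
    {"x":0,"y":0,"z":0,"wx":0,"wy":0,"wz":0,"fingers":-1},
  ],
)

```text
clock: 9.62
tool_pos: [0.5398, 0.1591, 0.0697]
eef_rot: [-0.704, 0.71, -0.008, 0.006]
contact_force: [-0.4, -1.1, 0.5]
opening: 0.007
```

apply_moves(
  series=[
    {"x":0,"y":-0.007,"z":-0.003,"wx":0,"wy":0,"wz":0,"fingers":-1},
    {"x":0,"y":-0.006,"z":-0.009,"wx":0,"wy":0,"wz":0,"fingers":-1},
    {"x":0,"y":-0.0075,"z":-0.0075,"wx":0,"wy":0,"wz":0,"fingers":-1},
    {"x":0,"y":-0.0075,"z":-0.006,"wx":0,"wy":0,"wz":0,"fingers":-1},
    {"x":0,"y":-0.0095,"z":-0.004,"wx":0,"wy":0,"wz":0,"fingers":-1},
    {"x":0,"y":0,"z":0,"wx":0,"wy":0,"wz":0,"fingers":-1},
  ],
)

```text
clock: 10.38
tool_pos: [0.5726, 0.1588, 0.0964]
eef_rot: [-0.704, 0.71, -0.008, 0.007]
contact_force: [0.8, -0.4, -0.2]
opening: 0.008
```

apply_moves(
  series=[
    {"x":0,"y":0.03,"z":-0.005,"wx":0,"wy":0,"wz":0,"fingers":-1},
    {"x":0,"y":0.03,"z":-0.005,"wx":0,"wy":0,"wz":0,"fingers":-1},
    {"x":0.06,"y":0,"z":-0.05,"wx":0,"wy":0,"wz":0,"fingers":-1},
    {"x":0.03,"y":0.04,"z":-0.05,"wx":0,"wy":0,"wz":0,"fingers":-1},
    {"x":0,"y":0.04,"z":0,"wx":0,"wy":0,"wz":0,"fingers":-1},
    {"x":0,"y":0,"z":0,"wx":0,"wy":0,"wz":0,"fingers":-1},
  ],
)

```text
clock: 11.12
tool_pos: [0.4572, 0.0864, 0.1846]
eef_rot: [-0.704, 0.71, -0.01, 0.009]
contact_force: [-0.1, 0.3, 0.2]
opening: 0.007
```

Run:
```python
from h import *
s=get_state();print(s['clock'],s['tool_pos'],s['eef_rot'],s['contact_force'])
p,d=snapshot('wrist');np.savez('w6.npz',p=p,d=d,**camera_model('wrist'))
p2,_=snapshot('side');p3,_=snapshot('scene')
f=lambda a,w,h:cv2.resize(a[:,:,::-1],(w,h),interpolation=cv2.INTER_CUBIC)
cv2.imwrite('pics/w6.png',np.vstack([p[:300,:,::-1],np.hstack([f(p2[205:320,200:353],372,280),f(p3[215:305,300:440],268,280)])]))
```

```text
11.125 [0.4572 0.0864 0.1846] [-0.704   0.7101 -0.0098  0.0092] [-0.1067  0.2866  0.1872]
```

View pics/w6.png

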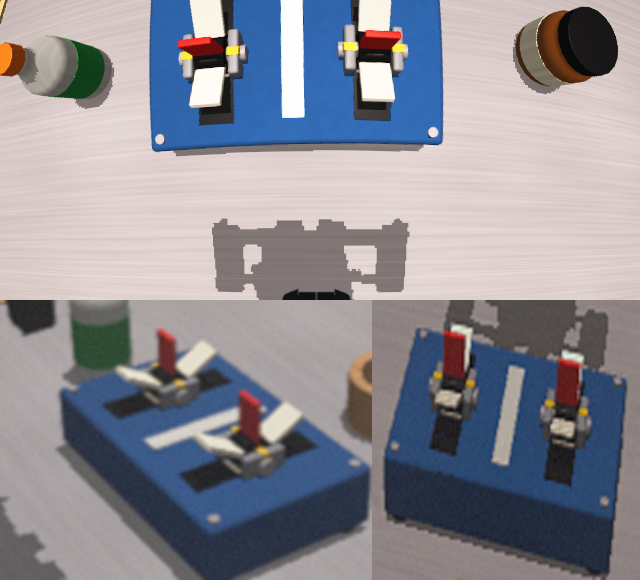

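In all three views both red tabs stand upright at the yellow marks (wrist (200,46) and (380,42)). The gripper is clear of everything and the counter looks unmoved, so I'm handing in.

```bash
python3 -c "
from plant import *
print(finish_job())"
```

```text
the job is handed in; nothing more can be done
None
```

Both wheels of the stock counter are back to zero, each red tab upright at its yellow marks. The right wheel took one click and the left took three. I flicked them with the shut fingertips, pushing the near leaning tab along its arc and letting the detent finish each click. The job was handed in at about 11 s.

**Last checks:** The final wrist, side and scene views all show both red tabs upright, with the arm clear and contact force near zero. The highest force in the readings at the ends of moves was about 1.5 N. I did not read forces during the strokes.

**What failed or disagreed:**
- My first stroke on the right wheel stopped short of halfway, so the wheel sprang back. I repeated it with a longer stroke.
- Two wrist-camera estimates of the counter's centre differed by 1 mm in x and 3 mm in y. The second was taken after the right wheel's click and with the wrist tilted by about 2 degrees. I put the difference down to calibration.
- I judged that the counter had not shifted, and that the can, tape roll and jar were left alone, by eye. I did not measure them again after the last click.

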